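# Stopper the flask, then hold the chiller lid open

## Task

Put the smaller of the two stoppers, the one that fits, fully home in the neck of the conical flask and let go of it. Then raise the chiller's lid to about 50 degrees from shut and finish while still holding it there with the gripper, because it falls shut if let go and my colleague across the bench needs it open to set the flask in. Leave the flask standing upright where it is, and do not knock or shift anything else on the bench.

Things in the scene. Friction and masses are not known exactly. Their poses are not given: they have to be found in the camera images.
- lid (a joint): The chiller's lid: grey plastic slab 190 x 260 x 20 mm, about 0.45 kg, on a free hinge along the edge nearest the robot. Value = angle in rad, 0 shut (lid level), growing as the far edge with the handle rises; stop at 1.4. It falls shut from any angle if let go. 50 degrees = 0.873 rad. Lifting it at the handle takes about 2 N.
- lid_hinge (a point): On the lid's hinge line, at its middle, 151 mm above the bench when the chiller stands there; the lid's underside is at this height when shut. Axes turn with the lid: x from the hinge to the handle, y along the hinge, z out of the lid's top.
- lid_handle (a point): Middle of the handle: round steel bar 12 mm thick, 110 mm long, parallel to the hinge, an arm at each end, 45 mm beyond the lid's edge and the chiller's wall. 235 mm along x and 10 mm along z from lid_hinge (lid axes): 161 mm above the bench when shut, 337 mm at 50 degrees. Axes as lid_hinge. Pinch it from above, fingers closing across the bar; it can turn between the pads as the lid rises.
- chiller: Fixed white box 190 (x) x 260 (y) x 150 mm high with an open top under the lid. Origin: centre of its underside on the bench. Its x axis points away from the hinge to the handle side, where its control panel is.
- flask: Loose conical glass flask, 105 mm tall, 64 mm across the base, straight neck 33 mm outside and 27 mm inside from 68 mm up to the rim; about 0.16 kg. Origin: centre of its underside; z up its axis.
- flask_mouth (a point): Centre of the flask's mouth, at the rim, 105 mm above the flask's origin.
- stopper: The smaller loose grey rubber stopper, standing upright: tapered plug 26 mm long, 20 mm across at the foot and 24.4 mm at its top, under a plain round head 36 mm across and 22 mm tall (48 mm tall in all), about 35 g. Origin: centre of the plug's foot, z up. Fully home, the head rests on the flask's rim and the origin is 79 mm above the flask's origin. It starts on the stand.
- big_stopper: The larger grey rubber stopper, 50 mm tall, head 52 mm across, plug 34 to 41 mm: does not fit the flask, leave alone. Origin: centre of its foot. It starts on the stand, about 100 mm from the smaller one.
- stand: Fixed white plastic stand 200 (x) x 90 (y) mm, top 65 mm above the bench with a rim 6 mm high and 4 mm thick around it; both stoppers stand on its top, side by side along its x. Origin: centre of its underside.
- beaker: Glass beaker 52 mm across, 70 mm tall, leave alone. Origin: centre of its underside.
- amber_bottle: Amber bottle 66 mm across, 150 mm tall, leave alone. Origin: centre of its underside.
- jar: White jar 50 mm across, 65 mm tall, leave alone. Origin: centre of its underside.
- tube_rack: Blue rack of capped tubes 70 (x) x 160 (y) mm, 92 mm tall, leave alone. Origin: centre of its underside.
- tip_box: Box of pipette tips 85 (x) x 120 (y) mm, 64 mm tall, leave alone. Origin: centre of its underside.
- spatula: Thin steel laboratory spatula 160 mm long, 12 mm wide, 4 mm thick, lying flat, leave alone.
There are look-alikes about, which are no part of the job. Leave any pink look-alike of the stopper alone.

How it is judged:
By the outcome, as a careful person would: the job done as asked, in the order asked, and still so for the second after the job is handed in, while the arm keeps its last pose, push and grip.
It also fails if it takes over 56 s, if anything falls off the work surface, if the arm or the gripper's body presses on something with over 40 N, if the wrist force passes 120 N, or if a joint passes its speed limit or range.

## Robot

A 6-joint arm with a two-finger parallel gripper is mounted at the origin on the work surface. World frame = base frame: x ahead of the robot, y to its left, z up, the work surface at z = 0. Lengths are in m, angles in degrees, forces in N, time in s.
With the tool pointing down it reaches from about 0.4 to 0.825 m from the base axis. Payload 7 kg.
Tool frame: the origin (TCP) lies midway between the tips of the shut fingers; the grasp point (between the pads) lies 19 mm behind it (hold_point_z is the distance from the TCP to the grasp point, in m); z points along the fingers, y is the line along which they close (so a half turn about z gives the same grasp; the last joint's range is limited). The gripper opens to 88 mm and grips with 3 to 60 N. Pads are 19 mm wide; open, the fingers measure 130 mm over their backs; the gripper's body (78 mm by 193 mm) begins 47 mm behind the grasp point.
Start: joints at [82.913, 20.546, 0.682, 0, -70.136, -16.507], TCP at [0.27, 0.619, 0.227] pointing down, gripper open.
Joint ranges: [-176.03, 176.03], [-82.01, 121.73], [-58.28, 71.71], [-173.87, 95.51], [-174.79, -0.11], [-173.66, 173.66]. Speed limits (degrees/s): [136.94, 136.94, 172.46, 180, 180, 180].

## Interface

Orientations are given as [roll, pitch, yaw] about the fixed x, y, z axes, in that order (R = Rz(yaw) Ry(pitch) Rx(roll)).
In Python, from plant import get_state, capture, close_job, hold_point_z gives the robot as it stands.
- The arm moves only by the shell command python3 -m inch 'ROWS' [FORCE]. ROWS is text: rows parted by semicolons, each of 5 numbers parted by spaces: the shift along the tool's x, y, z normalised to -1 to 1, where 1 is 0.15 m, then the turn about the tool's z normalised to -1 to 1, where 1 is 360 degrees, then the opening, from 0 (shut) to 1 (fully open). In form: tx ty tz spin grip; .... A call has exactly 8 rows; each row shifts and turns the commanded pose from where the row before left it, along the tool's axes as they then stand; what a row does not reach is not made up. A row lasts 1/8 s, in which the tool goes at most 62.5 mm and 10.7 degrees, less where a joint would pass 70% of its speed; a pose out of reach is approached as far as the arm can. A call with a number of a shift or a turn outside -1 to 1 is refused whole. A call with a gripper value outside its range is refused whole. The fingers move at their own pace and stop on an object; FORCE is the grip in N (left out, the last holds). Time passes only in rows, so rows that do not move let the fingers close, or fill a call up. It gives the time, the measured TCP pose, the force, the opening and the grip force at its end, in the units of the state.
- get_state(): the state, without advancing time (a new reading comes with each control period).
- capture(name): name is "side" or "top" or "wrist"; returns a dict with "color" (420x560x3 uint8, blue, green, red), "mtx" (3x3 intrinsics, pixels), "R" (3x3) and "t" (3): a world point X has camera coordinates R X + t. Camera axes: x right, y down, z forward; pixel columns grow to the right and rows downward; lengths in m; the calibration is good to about 2 mm. A picture is of the moment at which its call begins. There is no depth.
- close_job(): hands the job in; it is judged then, once.
The state is a dict: "time_s": time; "joints": joint angles; "qd": joint speeds; "joint_torque": joint torques, N m; "tcp_pos": TCP position; "eef_rot": TCP orientation; "contact_force": force on the tool from outside, world axes, zero at the start; "moment": the same for the moment, N m; "gripper_width": finger opening in m; "gripper_force": force on a finger pad.
Only numpy, scipy, OpenCV 4.12 (cv2) and the standard library are available. Lean on these libraries where they do the work, as an engineer would, in place of code of your own. Each camera call takes 0.05 s, during which the arm holds its last target. There are 200 camera calls.

## Working session

There is one attempt and no reset: what is moved stays moved. The work goes in short steps, Python scripts to look and compute and a shell command to move; the robot and the scene stay as the last step left them, time stands still between calls to the robot, and variables do not carry over. Pictures are saved under pics/ and viewed, at most 10 in all, crops included, and the job is handed in when it is done.

```bash
ls; mkdir -p pics; python3 - <<'E'
from plant import *
import cv2,numpy as np,pickle
print(get_state(),hold_point_z if not callable(hold_point_z) else hold_point_z())
for n in ("top","side"):
    c=capture(n); cv2.imwrite(f"pics/{n}0.png",c["color"]); pickle.dump(c,open(f"{n}0.pkl","wb")); print(n,c["mtx"].tolist(),c["R"].round(3).tolist(),c["t"].tolist(), (-c["R"].T@c["t"]).round(3))
E
```

```text
pics
{'time_s': 0.0, 'joints': array([ 8.29131753e+01,  2.05914105e+01,  6.33012360e-01, -1.85035095e-02,
       -7.01343233e+01, -1.65061989e+01]), 'qd': array([-0.01393227,  0.06308391, -0.01048939,  0.01996369, -0.01951373,
       -0.03564015]), 'joint_torque': array([ 1.03595576e-03, -5.82718062e+01,  2.93056369e+01,  6.99696064e+00,
        6.87127031e-03, -1.67577477e-04]), 'tcp_pos': array([0.27000714, 0.61811765, 0.22562225]), 'eef_rot': array([ 1.79906157e+02, -9.66873535e-03, -2.35993176e+01]), 'contact_force': array([ 0.6441978 , -0.20659151,  0.48629959]), 'moment': array([-0.01376203,  0.02083539, -0.00611646]), 'gripper_force': 0.0, 'gripper_width': 0.0875675375090348} 0.0188
top [[503.9503637713872, 0.0, 276.83252332967726], [0.0, 503.9503637713872, 206.17124151183626], [0.0, 0.0, 1.0]] [[-0.117, -0.993, -0.001], [-0.969, 0.115, -0.22], [0.219, -0.025, -0.975]] [0.06728557138490038, 0.5821797736782401, 1.074622534248202] [0.337 0.027 1.176]
side [[408.4085196555384, 0.0, 290.2263736323135], [0.0, 408.4085196555384, 213.92783817895872], [0.0, 0.0, 1.0]] [[0.947, -0.322, 0.006], [-0.213, -0.639, -0.739], [0.242, 0.699, -0.673]] [-0.5035790112695532, 0.22602358535555778, 0.8765852988784154] [ 0.313 -0.63   0.76 ]
```

View pics/top0.png

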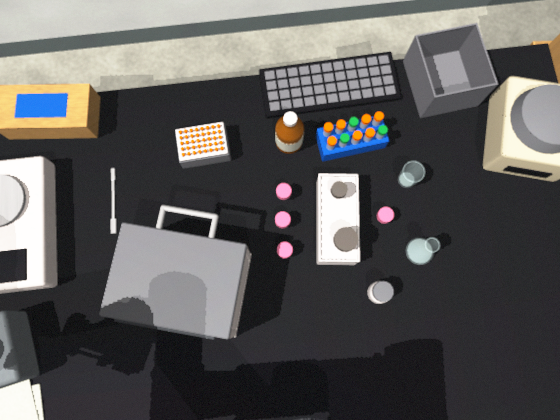

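View pics/side0.png

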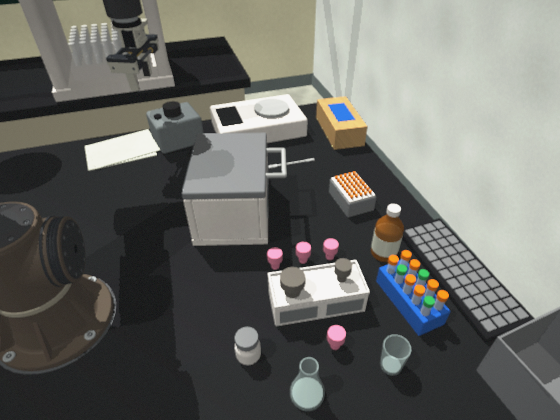

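The top view shows the small stopper at (340,189), the big one at (346,238), and the flask mouth near (432,244) with its base at (420,251). A pink decoy is at (385,215) and the handle bar at (188,208). In the side view the small stopper is at (343,268), the flask mouth at (309,365) and the handle at (282,162). I'll zoom in to refine these.

```bash
cat > h.py <<'E'
import numpy as np,cv2,pickle
def load(n): return pickle.load(open(n+".pkl","rb"))
def ray(c,p):
    d=c["R"].T@np.linalg.inv(c["mtx"])@np.array([p[0],p[1],1.]); return -c["R"].T@c["t"],d
def plane(c,p,z):
    o,d=ray(c,p); return o+d*(z-o[2])/d[2]
def proj(c,X):
    q=c["mtx"]@(c["R"]@np.array(X,float)+c["t"]); return q[:2]/q[2]
def tri(c1,p1,c2,p2):
    P=[c["mtx"]@np.c_[c["R"],c["t"]] for c in(c1,c2)]
    X=cv2.triangulatePoints(P[0],P[1],np.array(p1,float).reshape(2,1),np.array(p2,float).reshape(2,1)); return (X[:3]/X[3]).ravel()
E
python3 - <<'E'
from h import *
t,s=load("top0"),load("side0")
a=cv2.resize(t["color"][165:300,310:445],None,fx=2.95,fy=2.95,interpolation=cv2.INTER_CUBIC)
b=cv2.resize(s["color"][245:410,260:420],None,fx=2.4,fy=2.4,interpolation=cv2.INTER_CUBIC)
o=np.zeros((400,800,3),np.uint8);o[:a.shape[0],:a.shape[1]]=a;o[:b.shape[0],410:410+b.shape[1]]=b
cv2.imwrite("pics/z1.png",o)
a=cv2.resize(t["color"][195:345,95:270],None,fx=2.25,fy=2.25,interpolation=cv2.INTER_CUBIC)
b=cv2.resize(s["color"][125:255,180:320],None,fx=2.8,fy=2.8,interpolation=cv2.INTER_CUBIC)
o=np.zeros((400,800,3),np.uint8);o[:a.shape[0],:a.shape[1]]=a;o[:b.shape[0],400:400+b.shape[1]]=b
cv2.imwrite("pics/z2.png",o)
print("stopper",plane(t,(340,189),.113),plane(s,(343,265),.113),"mouth",plane(t,(432,244),.105),plane(s,(309,365),.105),tri(t,(432,244),s,(309,365)))
print("pink",plane(t,(385,215),.048),"beaker",plane(t,(413,170),.07),"jar",plane(t,(380,291),.065),'handle',plane(t,(188,208),.161))
E
```

```text
stopper [ 0.59718658 -0.1415981   0.113     ] [ 0.5984385  -0.14187863  0.113     ] mouth [ 0.45544359 -0.32098182  0.105     ] [ 0.45596758 -0.32036987  0.105     ] [ 0.45552117 -0.32074516  0.10583562]
pink [ 0.54022035 -0.24515706  0.048     ] beaker [ 0.63252099 -0.32071414  0.07      ] jar [ 0.37152673 -0.20247451  0.065     ] handle [0.58222608 0.18345007 0.161     ]
```

View pics/z1.png

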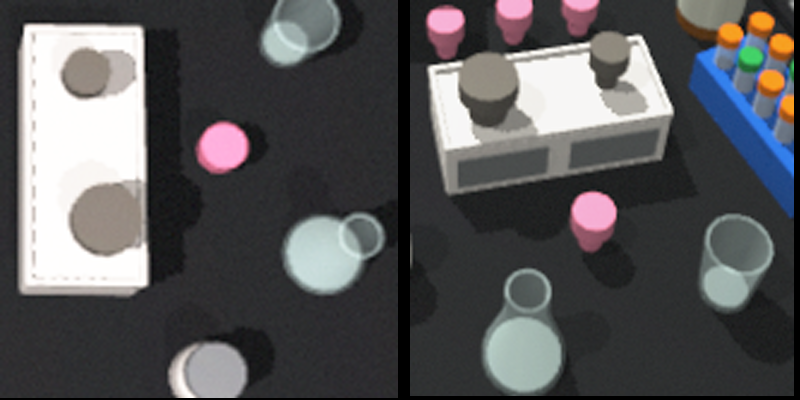

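View pics/z2.png

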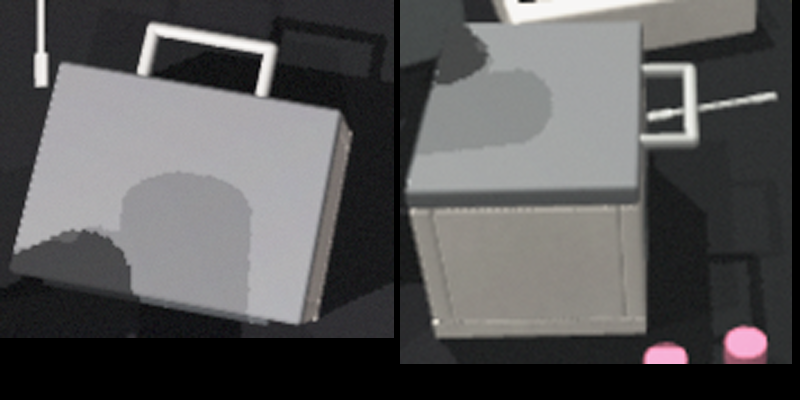

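The zooms put the flask mouth centre at (432.7,245) in top and (309.2,366.2) in side. The small stopper's head top is at about (339,190) and (343.3,265). The bar ends are (162.6,207)/(217.2,215.4) in top and (284.3,149.3)/(283.6,175.7) in side. Next I refine these and work out the first move.

```bash
python3 - <<'E'
from h import *
t,s=load("top0"),load("side0")
# bar
for a,b in(((162.6,207),(284.3,149.3)),((217.2,215.4),(283.6,175.7))): print("bar",tri(t,a,s,b),plane(t,a,.165),plane(s,b,.165))
# stopper heads: mask dark brownish on white stand, refine by top-face projection
hsv=lambda c:cv2.cvtColor(c["color"],cv2.COLOR_BGR2HSV)
for c,n,roi in((t,"top",(328,178,358,202)),(s,"side",(330,255,358,285))):
    x0,y0,x1,y1=roi; g=c["color"][y0:y1,x0:x1].astype(int); m=((g.max(2)<150)&(g[...,2]-g[...,0]>10)&(g.max(2)>60)).astype(np.uint8)
    print(n); print("\n".join("".join(".#"[v] for v in r) for r in m))
for nm,a,b,z in(("mouth",(432.7,245),(309.2,366.2),.105),("stop",(339,189.5),(343.3,265),.113)):
    print(nm,tri(t,a,s,b),plane(t,a,z),plane(s,b,z))
print("big",plane(t,(346,237),.115),"bottle",plane(t,(290,118),.15))
# predicted silhouettes
def circ(X,Y,z,r): return [(X+r*np.cos(u),Y+r*np.sin(u),z) for u in np.linspace(0,6.28,60)]
X=tri(t,(339,189.5),s,(343.3,265))
for c in(t,s):
    p=np.array([proj(c,q) for z in(.091,.113) for q in circ(X[0],X[1],z,.018)]); print("pred bbox",p.min(0),p.max(0))
    p=np.array([proj(c,q) for q in circ(.4555,-.321,.105,.0165)]); print("mouth bbox",p.min(0),p.max(0))
E
```

```text
bar [0.59194412 0.23508051 0.16156082] [0.58950695 0.23456785 0.165     ] [0.5928278  0.23038975 0.165     ]
bar [0.55810958 0.12496883 0.16289415] [0.55872401 0.12462241 0.165     ] [0.55555081 0.12215585 0.165     ]
top
..............................
..............................
..............................
..............................
.........####.................
.......#####.###..............
.......##########.............
......########.###............
.....##############...........
......########.####...........
....###.######.####...........
...################...........
...###.#####.######...........
...####..##########...........
...#########.##...............
....####..#.######............
....####...#..####............
.....#####....###.............
......#########...............
.......######..#..............
..............................
..............................
..............................
..............................
side
#####.......................
#####.......................
####........................
####......#####.............
###....######
[... 632 characters left out ...]
.....................
............................
............................
............................
mouth [ 0.4540958  -0.32230793  0.10487106] [ 0.45314042 -0.32207153  0.105     ] [ 0.4555294  -0.32248361  0.105     ]
stop [ 0.59825868 -0.14000336  0.11022573] [ 0.59632855 -0.13927102  0.113     ] [ 0.59902833 -0.14207598  0.113     ]
big [ 0.49065893 -0.13867735  0.115     ] bottle [ 0.75874914 -0.05089423  0.15      ]
pred bbox [329.9266894  180.64985552] [347.46461385 198.99215923]
mouth bbox [424.28555569 236.36056417] [439.71432272 251.6299711 ]
pred bbox [333.04408851 257.83515015] [351.27307634 277.93310876]
mouth bbox [299.13363174 356.34898993] [318.61524417 374.81317339]
```

```bash
python3 -m inch '.15 .14 0 0 .68; .25 .235 0 0 .68; .25 .235 0 0 .68; .25 .235 0 0 .68; .25 .235 0 0 .68; .25 .235 0 0 .68; .25 .235 0 0 .68; .25 .235 0 0 .68' 25; python3 -m inch '.25 .235 0 0 .68; .25 .235 0 0 .68; .25 .235 0 0 .68; .25 .235 0 0 .68; .25 .235 0 0 .68; .25 .235 0 0 .68; .25 .235 0 0 .68; .2 .18 0 0 .68'; python3 - <<'E'
from plant import *
import cv2,pickle
print(get_state()["joints"].round(1))
c=capture("wrist"); cv2.imwrite("pics/w1.png",c["color"]); pickle.dump(c,open("w1.pkl","wb"))
from h import *
print(proj(c,(.598,-.141,.113)),-c["R"].T@c["t"],proj(c,(.4548,-.3217,.105)))
E
```

```text
time_s: 1.1
tcp_pos: [0.4244, 0.2574, 0.2265]
eef_rot: [180.0, 0.0, -23.6]
contact_force: [0.5, -0.1, -0.6]
gripper_width: 0.0597
gripper_force: 0.0
time_s: 2.1
tcp_pos: [0.5829, -0.1108, 0.2261]
eef_rot: [180.0, 0.0, -23.6]
contact_force: [-1.0, 0.6, 0.5]
gripper_width: 0.0603
gripper_force: 0.0
[  8.1  13.  -10.   -0.  -67.1  58.3]
[303.79798348 171.89409988] [ 0.64613951 -0.13758202  0.38441718] [576.93872122 242.36617968]
```

View pics/w1.png

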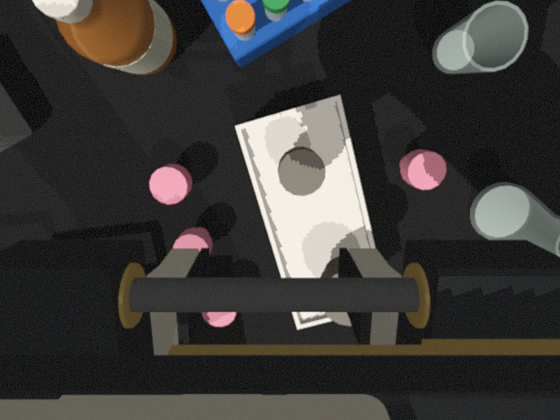

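The wrist view shows the stopper's head centred near (301.5,171.5), against a predicted (303.8,171.9), so the estimate agrees to about 1 mm. I'll measure the blob and work out the shift.

```bash
python3 - <<'E'
from h import *
from plant import *
c=load("w1"); g=c["color"][140:205,265:340].astype(int)
# head blob: darker than shadowed stand
for th in(120,135,150):
    m=(g.max(2)<th).astype(np.uint8); cs,_=cv2.findContours(cv2.morphologyEx(m,cv2.MORPH_OPEN,np.ones((5,5))),cv2.RETR_EXTERNAL,cv2.CHAIN_APPROX_NONE)
    k=max(cs,key=cv2.contourArea); (x,y),r=cv2.minEnclosingCircle(k); M=cv2.moments(k)
    p=(M["m10"]/M["m00"]+265,M["m01"]/M["m00"]+140); print(th,p,r,plane(c,p,.110))
st=get_state(); print(st["tcp_pos"],st["eef_rot"])
a=np.radians(st["eef_rot"][2]); d=np.array([.598,-.141])-st["tcp_pos"][:2]
print("tool units",(d@[np.cos(a),np.sin(a)])/.15,(d@[np.sin(a),-np.cos(a)])/.15)
E
```

```text
120 (305.55162241887905, 156.38016224188792) 18.560810089111328 [ 0.60772373 -0.14668805  0.11      ]
135 (305.6992824527071, 156.58284409654271) 19.235483169555664 [ 0.60754008 -0.14673171  0.11      ]
150 (301.1089258698941, 167.3402924861321) 27.272218704223633 [ 0.60146895 -0.14050081  0.11      ]
[ 0.58423406 -0.11376315  0.22564905] [ 1.79897769e+02  3.16833884e-02 -2.36972492e+01]
tool units 0.15701211714823948 0.12938468510075576
```

```bash
python3 -m inch '.05 .04 .05 0 .68; .05 .04 .15 0 .68; .055 .04 .15 0 .68; 0 0 .15 0 .68; 0 0 .1 0 .68; 0 0 0 0 .68; 0 0 0 0 .68; 0 0 0 0 .68'; python3 - <<'E'
from plant import *
from h import *
for i in range(3):
    c=capture("wrist"); st=get_state(); print(st["tcp_pos"],proj(c,(.5987,-.1394,.113)))
c=capture("wrist");cv2.imwrite("pics/w2.png",cv2.resize(c["color"][60:300,140:420],None,fx=2,fy=2))
a=np.radians(st["eef_rot"][2]); d=np.array([.5985,-.1400])-st["tcp_pos"][:2]
print("tool units",(d@[np.cos(a),np.sin(a)])/.15,(d@[np.sin(a),-np.cos(a)])/.15)
E
```

```text
time_s: 3.15
tcp_pos: [0.5973, -0.1345, 0.1376]
eef_rot: [-180.0, -0.1, -23.6]
contact_force: [-0.4, 0.6, -0.2]
gripper_width: 0.0597
gripper_force: 0.0
[ 0.59724719 -0.13454158  0.1374949 ] [282.87400851 240.8103282 ]
[ 0.59712651 -0.13457421  0.13738793] [282.72684271 240.73972263]
[ 0.59702098 -0.13461085  0.13719107] [282.57922523 240.67104923]
tool units 0.023414860388666497 0.028978721393232605
```

View pics/w2.png

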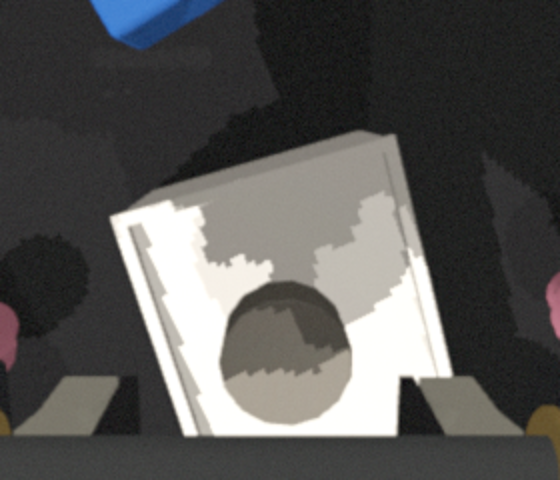

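The crop shows the head's top face centred at about (283,240.5) in the full frame, against a predicted (282.6,240.7). The position is good, so I descend and grip.

```bash
python3 -m inch '.023 .025 .05 0 .68; 0 0 .1 0 .68; 0 0 .1 0 .68; 0 0 .05 0 .68; 0 0 0 0 .68; 0 0 0 0 .68; 0 0 0 0 .2; 0 0 0 0 .2' 25; python3 -m inch '0 0 0 0 .2; 0 0 0 0 .2; 0 0 0 0 .2; 0 0 -.1 0 .2; 0 0 -.2 0 .2; 0 0 -.2 0 .2; 0 0 0 0 .2; 0 0 0 0 .2'
python3 - <<'E'
from plant import *
from h import *
c=capture("wrist");cv2.imwrite("pics/w3.png",c["color"]); st=get_state(); print(st["tcp_pos"],st["eef_rot"])
a=np.radians(st["eef_rot"][2]); d=np.array([.4548,-.3217])-st["tcp_pos"][:2]
print("tool units",(d@[np.cos(a),np.sin(a)])/.15,(d@[np.sin(a),-np.cos(a)])/.15)
E
```

```text
time_s: 4.35
tcp_pos: [0.5987, -0.1394, 0.092]
eef_rot: [-180.0, -0.0, -23.6]
contact_force: [0.6, -0.4, 0.2]
gripper_width: 0.0449
gripper_force: 0.0
time_s: 5.35
tcp_pos: [0.5982, -0.1394, 0.1668]
eef_rot: [-180.0, -0.0, -23.6]
contact_force: [0.7, -0.9, -1.3]
gripper_width: 0.0348
gripper_force: 25.0
[ 0.59790123 -0.13942083  0.16625214] [ 1.79993861e+02  4.57218846e-02 -2.36063561e+01]
tool units -0.38754971138057215 1.4955382044676249
```

```bash
python3 -m inch '-.04 .15 0 0 .2; -.07 .27 0 0 .2; -.07 .27 0 0 .2; -.07 .27 0 0 .2; -.07 .27 0 0 .2; -.045 .18 0 0 .2; -.023 .086 0 0 .2; 0 0 0 0 .2'; python3 -m inch '0 0 .05 0 .2; 0 0 .05 0 .2; 0 0 .03 0 .2; 0 0 0 0 .2; 0 0 0 0 .2; 0 0 0 0 .2; 0 0 0 0 .2; 0 0 0 0 .2'
python3 - <<'E'
from plant import *
from h import *
o=np.zeros((600,800,3),np.uint8)
for i,n in enumerate(("top","side")):
    c=capture(n); pickle.dump(c,open(n+"1.pkl","wb"))
    T=get_state()["tcp_pos"]; x,y=proj(c,(.4548,-.3217,.105)).astype(int); print(n,(x,y))
    k=c["color"][max(y-75,0):y+45,x-66:x+67]; k=cv2.resize(k,None,fx=3,fy=3,interpolation=cv2.INTER_CUBIC); print(max(y-75,0),x-66)
    o[:k.shape[0],i*400:i*400+k.shape[1]]=k
c=capture("wrist"); pickle.dump(c,open("w4.pkl","wb")); k=cv2.resize(c["color"],None,fx=.56,fy=.56); o[364:364+k.shape[0],:k.shape[1]]=k
cv2.imwrite("pics/p5.png",o)
st=get_state(); print(st["tcp_pos"],st["eef_rot"])
a=np.radians(st["eef_rot"][2]); d=np.array([.4548,-.3217])-st["tcp_pos"][:2]
print("tool units",(d@[np.cos(a),np.sin(a)])/.15,(d@[np.sin(a),-np.cos(a)])/.15)
E
```

```text
time_s: 6.4
tcp_pos: [0.4543, -0.3224, 0.1662]
eef_rot: [180.0, 0.0, -23.7]
contact_force: [0.5, 0.2, -0.8]
gripper_width: 0.034
gripper_force: 25.0
time_s: 7.4
tcp_pos: [0.4553, -0.3218, 0.1472]
eef_rot: [-180.0, -0.0, -23.6]
contact_force: [0.3, 0.2, 0.0]
gripper_width: 0.0342
gripper_force: 25.0
top (np.int64(432), np.int64(244))
169 366
side (np.int64(308), np.int64(365))
290 242
[ 0.45526332 -0.3218279   0.14713403] [ 1.79999649e+02 -6.59932242e-03 -2.35952003e+01]
tool units -0.0031718916108596402 0.0004549701966126682
```

View pics/p5.png

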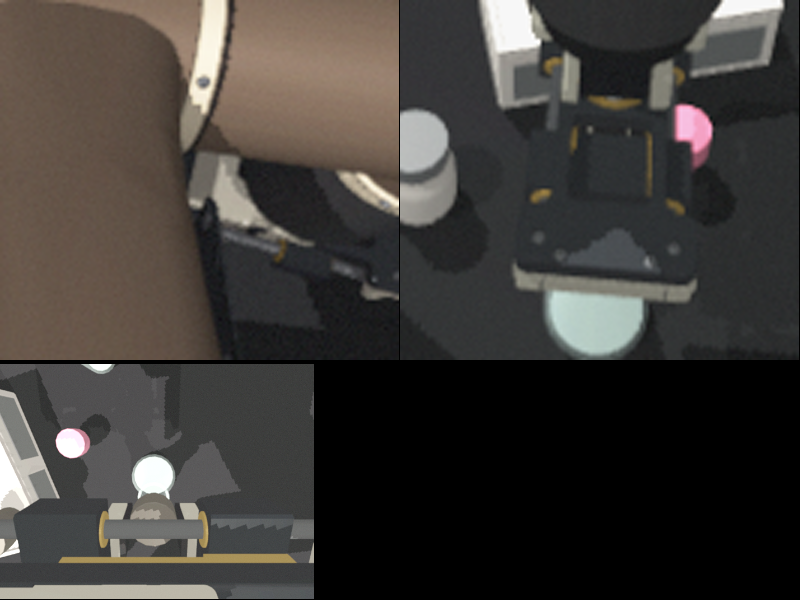

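The top and side views are hidden by the arm. The wrist view shows the flask neck centred laterally under the held stopper, both at about x=153 in the shrunken frame. I'll descend gently and watch the force.

```bash
python3 -m inch '-.003 0 .03 0 .2; 0 0 .03 0 .2; 0 0 .03 0 .2; 0 0 .03 0 .2; 0 0 0 0 .2; 0 0 0 0 .2; 0 0 0 0 .2; 0 0 0 0 .2'; python3 -m inch '0 0 .03 0 .2; 0 0 .03 0 .2; 0 0 .03 0 .2; 0 0 .03 0 .2; 0 0 .02 0 .2; 0 0 0 0 .2; 0 0 0 0 .2; 0 0 0 0 .2'
```

```text
time_s: 8.55
tcp_pos: [0.4549, -0.3216, 0.1292]
eef_rot: [-180.0, -0.0, -23.6]
contact_force: [-0.0, 0.3, -0.1]
gripper_width: 0.0346
gripper_force: 25.0
time_s: 9.55
tcp_pos: [0.455, -0.3217, 0.1083]
eef_rot: [180.0, -0.0, -23.6]
contact_force: [-0.4, 0.1, -0.5]
gripper_width: 0.0343
gripper_force: 25.0
```

```bash
python3 -m inch '0 0 .01 0 .2; 0 0 0 0 .2; 0 0 .01 0 .2; 0 0 0 0 .2; 0 0 0 0 .2; 0 0 0 0 .2; 0 0 0 0 .2; 0 0 0 0 .2'
```

```text
time_s: 10.55
tcp_pos: [0.4551, -0.3218, 0.1058]
eef_rot: [180.0, -0.0, -23.6]
contact_force: [-1.7, 1.6, 6.6]
gripper_width: 0.0345
gripper_force: 25.0
```

Contact is 6.6 N at exactly the seated height. I'll release and retreat straight up.

```bash
python3 -m inch '0 0 .005 0 .2; 0 0 0 0 .2; 0 0 0 0 .45; 0 0 0 0 .6; 0 0 0 0 .65; 0 0 0 0 .65; 0 0 0 0 .65; 0 0 -.05 0 .65'; python3 -m inch '0 0 -.1 0 .65; 0 0 -.2 0 .65; 0 0 -.3 0 .65; 0 0 -.3 0 .65; 0 0 0 0 .65; 0 0 0 0 .65; 0 0 0 0 .65; 0 0 0 0 .65'
python3 - <<'E'
from plant import *
from h import *
st=get_state(); print(st["tcp_pos"],st["eef_rot"],st["joints"].round(1))
T=np.array([.575,.180]); B1=np.array([.5919,.2351]);B2=np.array([.5581,.1250])
T=(B1+B2)/2; u=(B1-B2)/np.linalg.norm(B1-B2); lx=np.array([u[1],-u[0]]); print(T,"lidx",lx,"hinge",T-.235*lx,"dir",np.degrees(np.arctan2(lx[1],lx[0])))
E
```

```text
time_s: 11.55
tcp_pos: [0.4544, -0.3215, 0.1115]
eef_rot: [180.0, 0.1, -23.6]
contact_force: [0.5, -0.8, 0.4]
gripper_width: 0.0573
gripper_force: 0.0
time_s: 12.55
tcp_pos: [0.4545, -0.3215, 0.246]
eef_rot: [180.0, 0.1, -23.6]
contact_force: [-0.4, -0.8, 0.3]
gripper_width: 0.0573
gripper_force: 0.0
[ 0.45446827 -0.3215007   0.24597366] [ 1.79989188e+02  9.47108674e-02 -2.35949796e+01] [-15.1   8.8 -12.7  -0.  -68.7  81.5]
[0.575   0.18005] lidx [ 0.95596655 -0.29347565] hinge [0.35034786 0.24901678] dir -17.066153308835172
```

```bash
python3 -m inch '0 0 0 .029 .36; 0 0 0 .029 .36; 0 0 0 .029 .36; 0 0 0 .029 .36; 0 0 0 .029 .36; 0 0 0 .029 .36; 0 0 0 .029 .36; 0 0 0 .029 .36'; python3 -m inch '-.15 .02 0 0 .36; -.3 .02 0 0 .36; -.38 .02 0 0 .36; -.38 .02 0 0 .36; -.38 .02 0 0 .36; -.38 .02 0 0 .36; -.38 .02 0 0 .36; -.38 .02 0 0 .36'; python3 -m inch '-.3 .02 0 0 .36; -.2 .02 0 0 .36; -.1 .01 0 0 .36; -.05 0 0 0 .36; 0 0 0 0 .36; 0 0 0 0 .36; 0 0 0 0 .36; 0 0 0 0 .36'
python3 - <<'E'
from plant import *
from h import *
o=np.zeros((600,800,3),np.uint8)
for i,n in enumerate(("top","side")):
    c=capture(n); pickle.dump(c,open(n+"2.pkl","wb"))
    x,y=proj(c,(.4548,-.3217,.105)).astype(int)
    k=cv2.resize(c["color"][y-40:y+40,x-40:x+40],None,fx=3,fy=3,interpolation=cv2.INTER_CUBIC); o[i*250:i*250+240,560:800]=k
c=capture("wrist"); pickle.dump(c,open("w6.pkl","wb")); o[:420,:560]=c["color"]
cv2.imwrite("pics/p6.png",o)
st=get_state(); print(st["tcp_pos"],st["eef_rot"],st["joints"].round(1)); print(proj(c,(.5919,.2351,.161)),proj(c,(.5581,.125,.161)))
E
```

```text
time_s: 13.55
tcp_pos: [0.4547, -0.3216, 0.2461]
eef_rot: [179.9, -0.0, -107.5]
contact_force: [1.0, 0.2, 0.3]
gripper_width: 0.0316
gripper_force: 0.0
time_s: 14.55
tcp_pos: [0.5525, 0.0787, 0.2465]
eef_rot: [180.0, -0.0, -107.1]
contact_force: [1.1, -0.6, 0.7]
gripper_width: 0.0319
gripper_force: 0.0
time_s: 15.55
tcp_pos: [0.5739, 0.1717, 0.247]
eef_rot: [-180.0, 0.0, -107.1]
contact_force: [-0.2, -0.3, 0.8]
gripper_width: 0.0317
gripper_force: 0.0
[0.5739373  0.17200078 0.24690548] [-1.79995833e+02  4.03023536e-03 -1.07127550e+02] [ 35.4  12.7  -7.5   0.  -69.7 -52.5]
[274.73919676 300.5038468 ] [274.64441756 142.66646839]
```

View pics/p6.png

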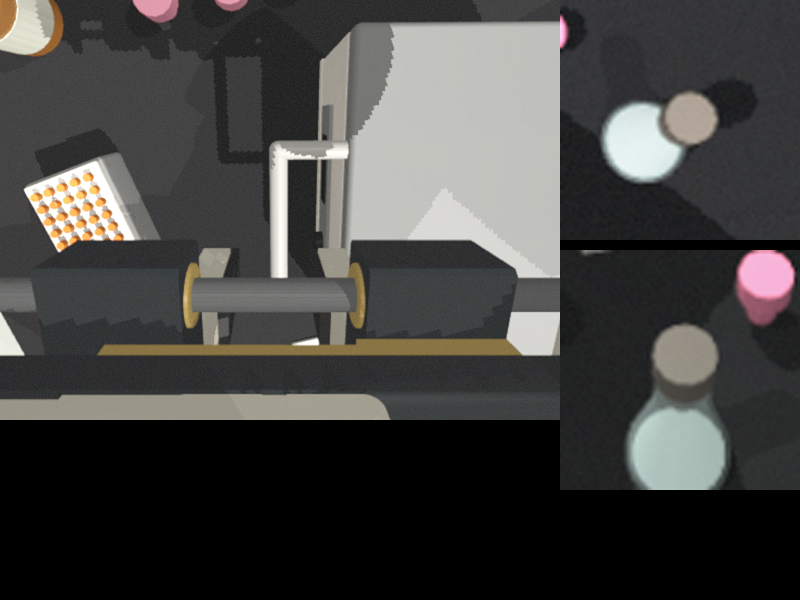

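The wrist view shows the bar running along x≈279 px, vertical to within 1° and 4.5 px (3 mm) nearer the lid than predicted. The flask is upright with the stopper's head resting on its rim. Next I descend, pinch the bar and compute the arc.

```bash
python3 -m inch '-.05 .028 .1 0 .36; 0 0 .15 0 .36; 0 0 .15 0 .36; 0 0 .15 0 .36; 0 0 .1 0 .36; 0 0 .05 0 .36; 0 0 0 0 .36; 0 0 0 0 .36' 30; python3 -m inch '0 0 0 0 .05; 0 0 0 0 .05; 0 0 0 0 .05; 0 0 0 0 .05; 0 0 0 0 .05; 0 0 0 0 .05; 0 0 0 0 .05; 0 0 0 0 .05'
python3 - <<'E'
import numpy as np
th=np.radians([0,1,3,6,9,12,15,18,21,24,27,30,33,36,39,42,45,48,50])
x=.235*np.cos(th)-.01*np.sin(th);z=.235*np.sin(th)+.01*np.cos(th)
for t,a,b in zip(np.degrees(th[1:]),-np.diff(x)/.15,-np.diff(z)/.15): print(round(t),a.round(3),b.round(3))
E
```

```text
time_s: 16.7
tcp_pos: [0.5726, 0.1809, 0.1426]
eef_rot: [-179.9, 0.0, -107.1]
contact_force: [-0.4, 0.9, 0.5]
gripper_width: 0.0315
gripper_force: 0.0
time_s: 17.7
tcp_pos: [0.5733, 0.1804, 0.1423]
eef_rot: [-179.9, 0.0, -107.1]
contact_force: [5.0, -2.8, -1.8]
gripper_width: 0.0109
gripper_force: 30.0
1 0.001 -0.027
3 0.004 -0.055
6 0.01 -0.081
9 0.014 -0.081
12 0.018 -0.08
15 0.023 -0.079
18 0.027 -0.078
21 0.031 -0.076
24 0.035 -0.074
27 0.038 -0.073
30 0.042 -0.07
33 0.046 -0.068
36 0.049 -0.066
39 0.053 -0.063
42 0.056 -0.06
45 0.059 -0.057
48 0.062 -0.054
50 0.043 -0.034
```

```bash
python3 -m inch '.0 -.002 -.027 0 .05; 0 .003 -.055 0 .05; 0 .01 -.081 0 .05; 0 .014 -.081 0 .05; 0 .018 -.08 0 .05; 0 .023 -.079 0 .05; 0 .027 -.078 0 .05; 0 0 0 0 .05'; python3 -m inch '0 .031 -.076 0 .05; 0 .035 -.074 0 .05; 0 .038 -.073 0 .05; 0 .042 -.07 0 .05; 0 .046 -.068 0 .05; 0 0 0 0 .05; 0 0 0 0 .05; 0 0 0 0 .05'
```

```text
time_s: 18.7
tcp_pos: [0.5594, 0.1846, 0.2157]
eef_rot: [-179.9, 0.1, -107.1]
contact_force: [5.8, -3.7, 0.8]
gripper_width: 0.0109
gripper_force: 30.0
time_s: 19.7
tcp_pos: [0.5331, 0.1926, 0.2697]
eef_rot: [-179.8, 0.1, -107.1]
contact_force: [7.6, -4.9, 3.6]
gripper_width: 0.0113
gripper_force: 30.0
```

```bash
python3 -m inch '0 .045 -.066 0 .05; 0 .049 -.063 0 .05; 0 .053 -.06 0 .05; 0 .057 -.057 0 .05; 0 .06 -.054 0 .05; 0 .042 -.034 0 .05; 0 0 0 0 .05; 0 0 0 0 .05'; python3 -m inch '0 0 0 0 .05; 0 0 0 0 .05; 0 0 0 0 .05; 0 0 0 0 .05; 0 0 0 0 .05; 0 0 0 0 .05; 0 0 0 0 .05; 0 0 0 0 .05'
python3 - <<'E'
from plant import *
from h import *
for n in("side","top"):
    c=capture(n); cv2.imwrite(f"pics/{n}9.png",c["color"])
    if n=="side": S=c["color"]
    else: cv2.imwrite("pics/p9.png",np.hstack([cv2.resize(S,(400,300)),cv2.resize(c["color"],(400,300))]))
print(get_state()["tcp_pos"])
E
```

```text
time_s: 20.7
tcp_pos: [0.489, 0.2059, 0.3204]
eef_rot: [-179.7, 0.1, -107.1]
contact_force: [7.6, -5.5, 6.8]
gripper_width: 0.0113
gripper_force: 30.0
time_s: 21.7
tcp_pos: [0.4891, 0.2058, 0.3203]
eef_rot: [-179.7, 0.0, -107.1]
contact_force: [7.1, -5.0, 6.9]
gripper_width: 0.011
gripper_force: 30.0
[0.48911589 0.20579365 0.32028952]
```

View pics/p9.png

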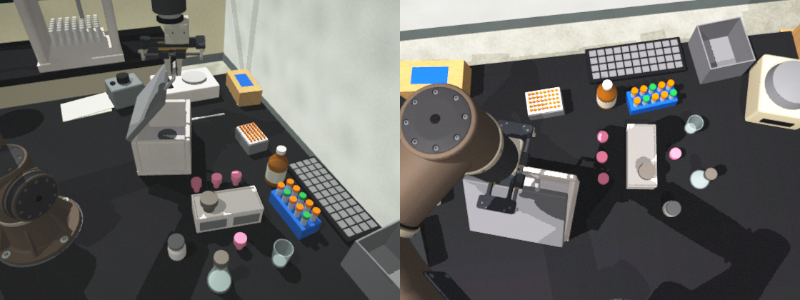

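The lid is open at about 50.5° by handle height (0.178 m of rise) and still gripped. The flask is upright and stoppered, and nothing else has moved.

```bash
python3 -c "
from plant import *
print(close_job())"
```

```text
the job is handed in; nothing more can be done
None
```

The small stopper is fully home in the flask and released, the chiller lid is held at about 50° in the gripper, and the job was handed in at about 22 s with nothing else on the bench seen to move.

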